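# Release the toggle clamp and slide the glued detector into the tray

### The job

The glue under the smoke detector in the jig has set. Push the handle of the toggle clamp back over centre until the clamp stands fully open, and only then slide the detector along its rails, down on the plate and never lifted, out over the low lip so that it lies flat in the grey tray. Leave the clamp open and do not disturb the other things on the table.

Things in the scene. Friction and masses are not known exactly. Their poses are not given: they have to be found in the camera images.
- jig: Gluing jig, fixed: plywood plate 197x140, top at 12 mm. Origin on the table below the nest's middle, z up, +x to the clamp (away from the robot), +y along the rails to the open end and the tray. Plate: x -62 to 135, y -75 to 65 mm. The clamp's steel base stands at x 60 to 120, y +-28; its arm's pivot is at x 82, z 69.
- nest (a point): Middle of the nest on the plate's top; the detector starts with its origin here. Jig axes. On the -y side of the detector two 8 mm stop pins, 10 high, stand at x +-38, y -38.4 mm: 68 mm of free room between them to come behind the detector.
- outlet (a point): Middle of the plate's edge at the open end, on its top (jig x 0, y 65, z 12 mm). Two aluminium rails at jig x +-54.5, 6 wide, tops at z 22 mm, run from y -30 to here, 103 mm apart inside.
- clamp_arm (a joint): Toggle clamp's arm (rad): 0.05 = clamped, arm level, its sprung rubber pad on the detector; 0.03 at dead centre; 1.70 = fully open, at its stop, arm upright leaning back. A true over-centre linkage, moved by its handle: the push at the grip rises to about 7 N within 5 mm, then it snaps past centre and goes on with 1 to 3 N. Stays open by itself when fully open.
- handle_grip (a point): On the axis of the handle's black sleeve (19 mm thick, 68 long), 28 mm below its upper end. The clamp opens by pushing the sleeve's -x side to jig +x. Point in the jig (x,z mm, y 0): 49,173 clamped; 70,174 at arm 0.08; 90,174 at 0.28; 114,171 at 0.58; 135,165 at 0.88; 154,154 at 1.18; 170,140 at 1.48; 180,127 open.
- handle_end (a point): Upper end of the same handle, on its axis. Clamped, the handle stands nearly upright (0.14 rad to jig -x); fully open it leans 1.15 rad to +x. The rising arm's end stays 55 mm or more from the grip, on its -x side.
- detector: White round smoke detector lying base down between the rails: 100 mm across (too wide to grasp), 39 tall, 0.14 kg. Rim upright to 10 mm height, then a cone to 72 mm across at 34 mm, top nearly flat. Origin: middle of its underside. (The one on a white carton at the back is not concerned.)
- out_tray: Grey plastic tray, fixed to the table, 5 to 16 mm beyond the jig's open end. Origin: on the table below its middle, axes nearly the jig's. Inside 130x130 mm, floor 3 thick, walls 2.5 thick: three are 28 high, the one towards the jig (-y) is a lip 9 high, 3 mm below the jig plate's top.
- tape_measure: Bystander: tape measure, 36x82x65 mm, standing behind the jig to the right; origin at the middle of its underside. To be left alone.
- tape_black: Bystander: roll of black tape, 70 across and 18 mm tall, lying flat behind the tray; origin at the middle of its underside. To be left alone.

How it is judged (in metres and radians):
On the way:
1. the clamp stands fully open while the detector still lies in its nest (value of joint clamp_arm above 1.45 rad and horizontal distance between detector and nest below 0.006 m), for 0.2 s.
At the end, for the whole second after the job is handed in: The detector lies at rest flat on the tray's floor (tilt under 0.06 rad, underside no higher than 5.5 mm, middle within 17 mm of the tray's middle in x and y), and the clamp is still open (arm above 1.45 rad) (x of detector in the frame of out_tray between -0.017 and 0.017 m and y of detector in the frame of out_tray between -0.017 and 0.017 m and z of detector in the frame of out_tray below 0.0055 m and angle between detector's own z axis and vertical below 0.06 rad and linear speed of detector below 0.01 m/s and value of joint clamp_arm above 1.45 rad); the robot touches nothing.
It fails at once if the detector is dragged from its nest before the clamp is open (horizontal distance between detector and nest above 0.01 m and value of joint clamp_arm below 1.2 rad).
It fails at once if the detector is lifted or tipped (height (world z) of detector above 0.032 m or angle between detector's own z axis and vertical above 0.35 rad).
It fails at once if a bystander is pushed away by more than 30 mm (distance of any of tape_measure, tape_black from where it was at the start of the episode above 0.03 m).
It also fails if it takes over 51 s, if anything falls off the work surface, if the arm or the gripper's body presses on something with over 40 N, if the wrist force passes 120 N, or if a joint passes its speed limit or range.

### The arm

A 6-joint arm with a two-finger parallel gripper is mounted at the origin on a cart in front of the work surface, level with it; the furniture and walls round the work are solid. World frame = base frame: x ahead of the robot, y to its left, z up, the work surface at z = 0. Lengths are in m, angles in degrees, forces in N, time in s.
With the tool pointing down it reaches from about 0.4 to 0.825 m from the base axis. Payload 7 kg.
Tool frame: the origin (TCP) lies at the very end of the fingers, on their centre line; the grasp point (between the pads) lies 19 mm behind it (r.grip_depth is the distance from the TCP to the grasp point, in m); z points along the fingers, y is the line along which they close (so a half turn about z gives the same grasp; the last joint's range is limited). The gripper opens to 88 mm and grips with 3 to 60 N. Pads are 19 mm wide; open, the fingers measure 130 mm over their backs; the gripper's body (78 mm by 193 mm) begins 47 mm behind the grasp point.
Start: joints at [83.715, 20.546, 0.682, 0, -70.136, -16.507], TCP at [0.261, 0.622, 0.227] pointing down, gripper open.
Joint ranges: [-176.03, 176.03], [-82.01, 121.73], [-58.28, 71.71], [-173.87, 95.51], [-174.79, -0.11], [-173.66, 173.66]. Speed limits (degrees/s): [136.94, 136.94, 172.46, 180, 180, 180].

### API

Orientations are given as [roll, pitch, yaw] about the fixed x, y, z axes, in that order (R = Rz(yaw) Ry(pitch) Rx(roll)).
In Python, from plant import r gives the robot as it stands.
- The arm moves only by the tool play_rows, never from a script. Its argument "rows" is a list that holds one entry, the list of rows, each a list of 5 numbers: the closure, from 0 (fully open) to 1 (shut), then the shift along the tool's x, y, z each as a share of 0.5 m, from -1 to 1, then the turn about the tool's z as a share of 1.5 rad, from -1 to 1. A call has exactly 8 rows; each row is the pose to reach, as a shift and turn from the pose commanded when the call began, along the tool's axes at that moment; what a row does not reach only later rows make up. A row lasts 1/12 s, in which the tool goes at most 41.7 mm and 7.16 degrees, less where a joint would pass 70% of its speed; a pose out of reach is approached as far as the arm can. A call with a number of a shift or a turn outside -1 to 1 is refused whole. A call with a gripper value outside its range is refused whole. The fingers move at their own pace and stop on an object; "squeeze" is the grip in N (left out, the last holds). Time passes only in rows, so rows that repeat a pose let the fingers close, or fill a call up. It gives the time, the measured TCP pose, the force, the opening and the grip force at its end, in the units of the state.
- r.get_state(): the state, without advancing time (a new reading comes with each control period).
- r.capture(name): name is "side" or "top"; returns the picture (384x512x3 uint8, red, green, blue); there is no depth.
- r.camera_info(name): a dict with "fovy" (degrees; the focal length in pixels is half the picture's height over the tangent of half this angle, whatever the lens; pixels are square), "cx", "cy" (the principal point, pixels), "pose" (4x4, takes a point from camera to world coordinates). Camera axes: x right, y down, z forward; pixel columns grow to the right and rows downward; lengths in m; the calibration is good to about 2 mm. A picture is of the moment at which its call begins. camera_info takes no time and is no camera call.
- r.close_job(): hands the job in; it is judged then, once.
The state is a dict: "time_s": time; "joints": joint angles; "qd": joint speeds; "joint_torque": joint torques, N m; "tcp_pos": TCP position; "eef_rot": TCP orientation; "contact_force": force on the tool from outside, world axes, zero at the start; "moment": the same for the moment, N m; "gripper_width": finger opening in m; "gripper_force": force on a finger pad.
Only numpy, scipy, OpenCV 4.12 (cv2) and the standard library are available. Lean on these libraries where they do the work, as an engineer would, in place of code of your own. Each camera call takes 0.05 s, during which the arm holds its last target. There are 200 camera calls.

## Working session

There is one attempt and no reset: what is moved stays moved. The work goes in short steps, Python scripts to look and compute and a tool call to move; the robot and the scene stay as the last step left them, time stands still between calls to the robot, and variables do not carry over. Pictures are saved under pics/ and viewed, at most 10 in all, crops included, and the job is handed in when it is done.

Besides the shell and the picture viewer there is one more tool, called after "Request:" by a JSON object that holds its "op" and its "data", one argument or row to a line. play_rows: Moves the arm, as the interface text tells. Its arguments: {"type":"object","properties":{"rows":{"type":"array","items":{"type":"array","items":{"type":"array","items":{"type":"number"}}}},"squeeze":{"type":"number"}},"required":["rows"]}

```bash
mkdir -p pics
python3 - <<'E'
from plant import r
import cv2,numpy as np
for n in ("side","top"):
    i=r.camera_info(n);print(n,i["fovy"],i["cx"],i["cy"],np.round(i["pose"],4).tolist())
    p=r.capture(n);cv2.imwrite(f"pics/{n}.png",cv2.resize(p[:,:,::-1],(800,600),interpolation=cv2.INTER_CUBIC)); cv2.imwrite(f"pics/{n}_raw.png",p[:,:,::-1])
s=r.get_state();print(s["time_s"],s["tcp_pos"],s["eef_rot"])
E
```

```text
side 45.991968625969164 254.6929558091624 186.13475220327294 [[0.7779, -0.411, 0.4753, 0.153], [-0.6283, -0.4995, 0.5964, -0.3641], [-0.0077, -0.7626, -0.6468, 0.6643], [0.0, 0.0, 0.0, 1.0]]
top 54.220980277009645 257.0341327642757 196.28846332217458 [[-0.0256, -0.99, 0.1388, 0.4512], [-0.9995, 0.028, 0.0154, 0.1411], [-0.0192, -0.1383, -0.9902, 0.984], [0.0, 0.0, 0.0, 1.0]]
0.1 [0.2613516  0.62188453 0.22573875] [ 1.79915826e+02 -9.20175051e-03 -2.27982830e+01]
```

View pics/side.png

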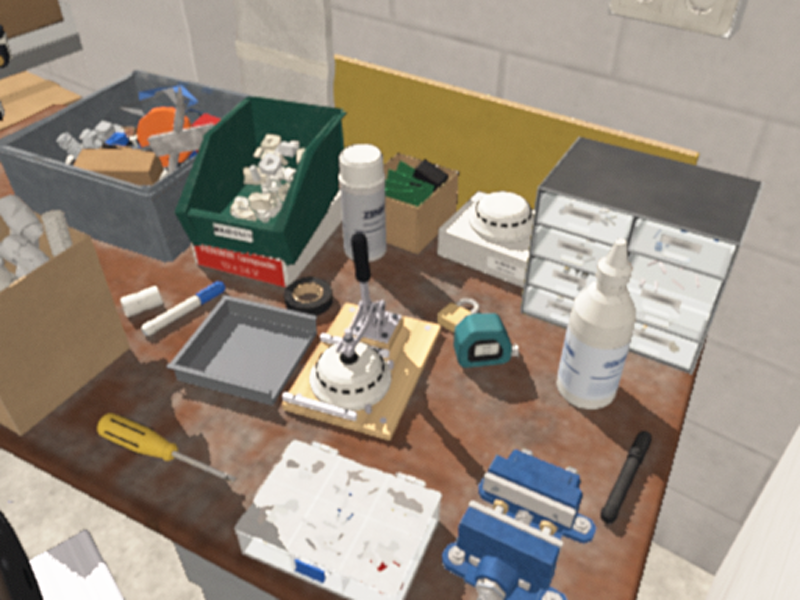

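View pics/top.png

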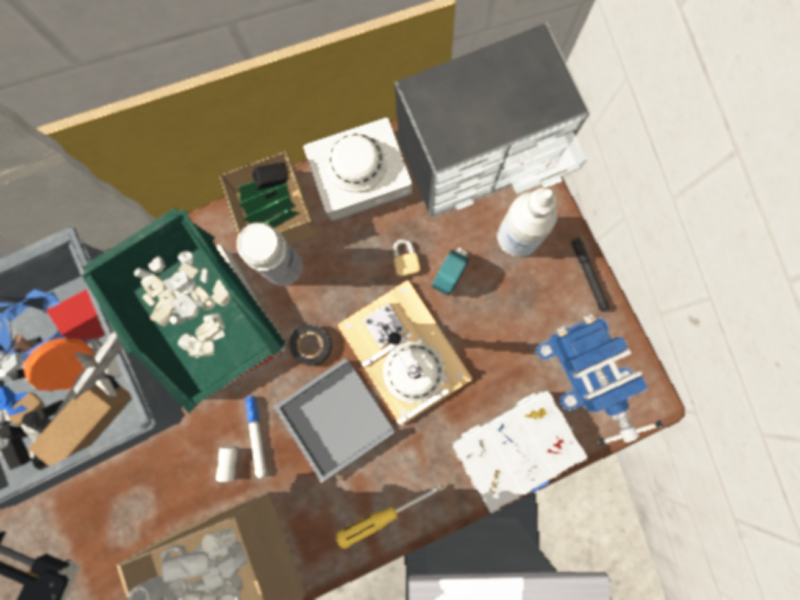

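The side and top views show the jig and clamp at about (370,360) and (405,350), with the tray to its left at (245,345) and (335,420). Next I'll enlarge that area.

Run:
```python
import cv2
t=cv2.imread("pics/top_raw.png")[170:310,170:310]; cv2.imwrite("pics/tc.png",cv2.resize(t,(595,595),interpolation=cv2.INTER_CUBIC)) # 4.25x
t=cv2.imread("pics/side_raw.png")[140:290,100:300]; cv2.imwrite("pics/sc.png",cv2.resize(t,(800,600),interpolation=cv2.INTER_CUBIC)) # 4x
```

```text
(no output)
```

View pics/tc.png

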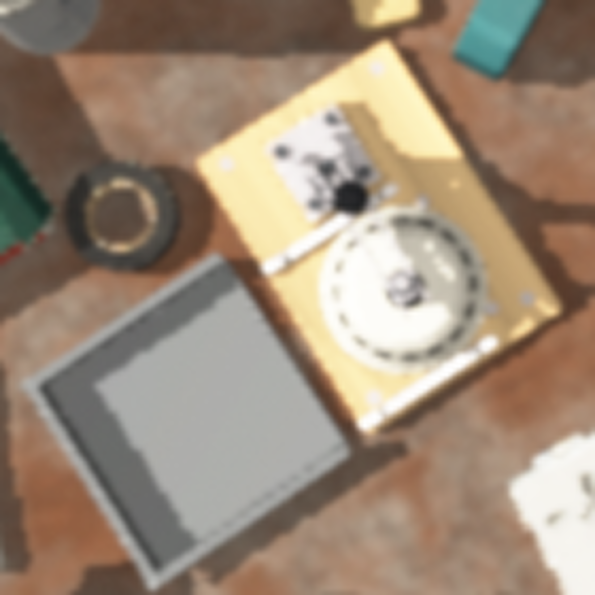

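View pics/sc.png

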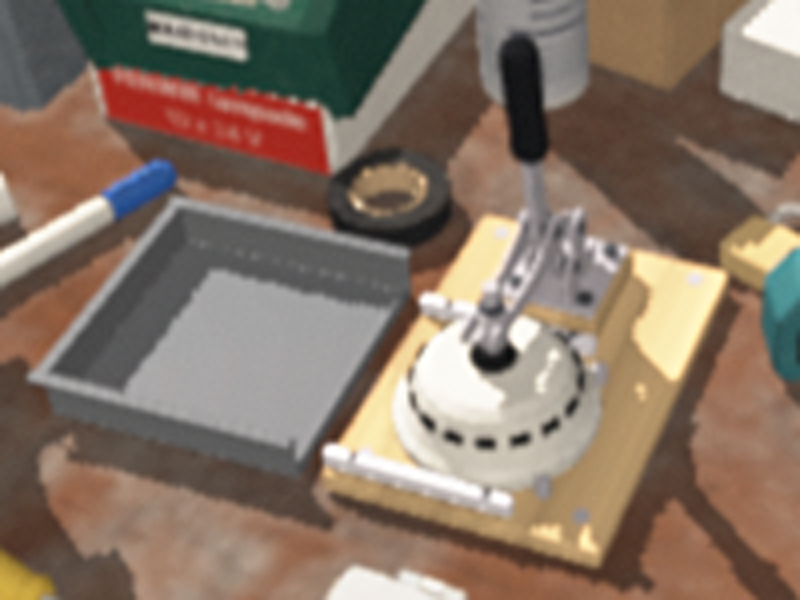

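Crops: the plate corners in top are (388,40), (198,160), (365,432), (562,308). The black handle end is at (350,192) in top and (518,40) in side. The tray rim corners are (25,384), (222,257), (352,450), (152,586). Now I'll fit the poses.

```bash
cat > h.py <<'E'
from plant import r
import numpy as np
from scipy.optimize import least_squares
C={n:r.camera_info(n) for n in("side","top")}
def proj(n,p):
    i=C[n];T=np.linalg.inv(i["pose"]);q=T[:3,:3]@p+T[:3,3];f=192/np.tan(np.radians(i["fovy"]/2))
    return np.array([i["cx"]+f*q[0]/q[2],i["cy"]+f*q[1]/q[2]])
def W(v,p):
    c,s=np.cos(v[2]),np.sin(v[2]);return np.array([v[0]+c*p[0]-s*p[1],v[1]+s*p[0]+c*p[1],p[2]])
raw={"top":lambda u:np.array(u)/4.25+170-.4,"side":lambda u:np.array(u)/4+[100,140]-.4}
def fit(obs,x0):
    f=lambda v:np.concatenate([proj(n,W(v,np.array(p)/1000))-raw[n](u) for n,p,u in obs])
    s=least_squares(f,x0,loss="soft_l1");return s.x,f(s.x).reshape(-1,2)
E
python3 - <<'E'
from h import *
J=[("top",(135,-75,12),(388,40)),("top",(135,65,12),(198,160)),("top",(-62,65,12),(365,432)),("top",(-62,-75,12),(562,308)),
("side",(135,65,12),(482,215)),("side",(135,-75,12),(728,268)),("top",(45,0,199),(350,195)),("side",(45,0,201),(518,36))]
T=[("top",(67.5,67.5,28),(25,384)),("top",(-67.5,67.5,28),(152,586)),("top",(67.5,-67.5,28),(222,257)),("top",(-67.5,-67.5,28),(352,450)),
("side",(67.5,67.5,28),(175,200)),("side",(67.5,-67.5,28),(410,250)),("side",(-67.5,67.5,28),(35,378))]
for o,nm in((J,"jig"),(T,"tray")):
    v,e=fit(o,[.5,.15,.5]);print(nm,v.round(4),np.degrees(v[2]).round(2),e.round(1).tolist())
    if nm=="jig":jv=v
    else:
        c,s=np.cos(jv[2]),np.sin(jv[2]);d=v[:2]-jv[:2];print("tray in jig",c*d[0]+s*d[1],-s*d[0]+c*d[1])
E
```

```text
jig [0.4801 0.1414 0.5475] 31.37 [[-1.0, -0.5], [-1.3, 0.1], [0.2, 0.6], [-0.3, -0.2], [1.0, -0.7], [0.5, 0.3], [0.1, 1.1], [0.1, 2.5]]
tray [0.4064 0.2704 0.5683] 32.56 [[0.9, 0.7], [0.1, -1.0], [-0.8, 0.5], [-1.8, -0.0], [0.4, 0.8], [-0.8, 1.4], [1.1, -0.5]]
tray in jig 0.004254254099108082 0.1485403739970541
```

```bash
cat >> h.py <<'E'
JV=np.array([.4801,.1414,.5475])
def tri(a,b):
    f=lambda p:np.concatenate([proj("side",p)-np.array(a)*.64,proj("top",p)-np.array(b)*.64])
    s=least_squares(f,[.5,.1,.1]);return s.x.round(3),s.fun.round(1)
def share(jx,jy,z):  # shares from present pose to jig point (mm) for TCP
    from scipy.spatial.transform import Rotation as R
    s=r.get_state();A=R.from_euler("xyz",s["eef_rot"],degrees=True).as_matrix()
    return (A.T@(W(JV,np.array([jx,jy,z])/1000)-s["tcp_pos"])/.5).round(3)
E
python3 - <<'E'
from h import *
print("can",tri((361,152),(258,235)),"bottle",tri((620,245),(549,194)),"green bin corner",tri((343,112),(180,212)),"pot",tri((440,320),(440,320)))
print("carton",tri((95,205),(235,518)))
s=r.get_state();print(s["eef_rot"])
print(share(5,0,270), W(JV,np.array([5,0,270])/1000),W(JV,np.array([167,0,132])/1000))
E
```

```text
can (array([0.671, 0.36 , 0.169]), array([ 2. , -0.3, -1.1,  1.8])) bottle (array([ 0.703, -0.047,  0.223]), array([ 0.7, -0.2, -0.6,  0.7])) green bin corner (array([0.711, 0.468, 0.176]), array([-0.4,  0. ,  0.2, -0.3])) pot (array([0.566, 0.089, 0.099]), array([-4.7,  0.7,  3.4, -5.2]))
carton (array([0.301, 0.365, 0.232]), array([-1.7, -0. ,  0.7, -1.8]))
[ 1.79915826e+02 -9.20175051e-03 -2.27982830e+01]
[ 0.782  0.708 -0.087] [0.48436914 0.14400277 0.27      ] [0.62268937 0.22833257 0.132     ]
```

Request:
{"op": "play_rows", "data": {
  "rows": [
    [[1, 0, 0, -0.08, 0], [1, 0.06, 0.05, -0.12, 0], [1, 0.13, 0.11, -0.12, 0], [1, 0.19, 0.17, -0.12, 0], [1, 0.25, 0.22, -0.12, 0], [1, 0.31, 0.28, -0.12, 0], [1, 0.37, 0.33, -0.12, 0], [1, 0.43, 0.39, -0.12, 0]]
  ]
}}

```text
time_s: 0.77
tcp_pos: [0.3833, 0.3603, 0.2864]
eef_rot: [180.0, 0.0, -22.8]
contact_force: [0.7, 0.1, -0.8]
gripper_width: 0.0402
gripper_force: 0.0
```

Request:
{"op": "play_rows", "data": {
  "rows": [
    [[1, 0.06, 0.05, 0, -0.08], [1, 0.12, 0.11, 0, -0.16], [1, 0.18, 0.16, 0, -0.24], [1, 0.24, 0.22, 0, -0.32], [1, 0.3, 0.27, 0, -0.4], [1, 0.35, 0.32, 0.02, -0.48], [1, 0.35, 0.32, 0.03, -0.56], [1, 0.35, 0.32, 0.03, -0.63]]
  ]
}}

```text
time_s: 1.43
tcp_pos: [0.4821, 0.144, 0.2699]
eef_rot: [-180.0, 0.2, 30.6]
contact_force: [-0.3, 0.4, -0.8]
gripper_width: 0.0006
gripper_force: 0.0
```

Run:
```python
from h import *
s=r.get_state();print(s["tcp_pos"],s["eef_rot"],s["joints"],s["contact_force"])
print(share(5,0,160))
```

```text
[0.48205424 0.14402843 0.26987334] [-1.79993135e+02  1.58957727e-01  3.05821299e+01] [ 3.90204204e+01  2.68625223e+00 -1.64172937e+01 -3.18417939e-02
 -7.10526864e+01  8.15720800e+01] [-0.27687     0.42492147 -0.82113042]
[0.005 0.002 0.22 ]
```

Request:
{"op": "play_rows", "data": {
  "rows": [
    [[1, 0, 0, 0.05, 0], [1, 0, 0, 0.1, 0], [1, 0, 0, 0.15, 0], [1, 0, 0, 0.19, 0], [1, 0, 0, 0.21, 0], [1, 0, 0, 0.22, 0], [1, 0, 0, 0.22, 0], [1, 0, 0, 0.22, 0]]
  ]
}}

```text
time_s: 2.1
tcp_pos: [0.4828, 0.1473, 0.1624]
eef_rot: [180.0, -0.1, 30.5]
contact_force: [0.5, -0.1, 0.3]
gripper_width: 0.0006
gripper_force: 0.0
```

Run:
```python
from h import *
import cv2
t=r.capture("side")[100:250,130:330,::-1];u=r.capture("top")[150:300,180:330,::-1]
cv2.imwrite("pics/s2.png",np.hstack([cv2.resize(t,(450,338),interpolation=3),cv2.resize(u,(338,338),interpolation=3)]))
s=r.get_state();print(s["tcp_pos"],s["eef_rot"],s["contact_force"],share(10,0,160))
```

```text
[0.48295547 0.14752018 0.16282598] [-1.79998485e+02 -1.19717863e-01  3.04494612e+01] [-0.19556175 -0.97140249  0.24980414] [0.009 0.007 0.006]
```

View pics/s2.png

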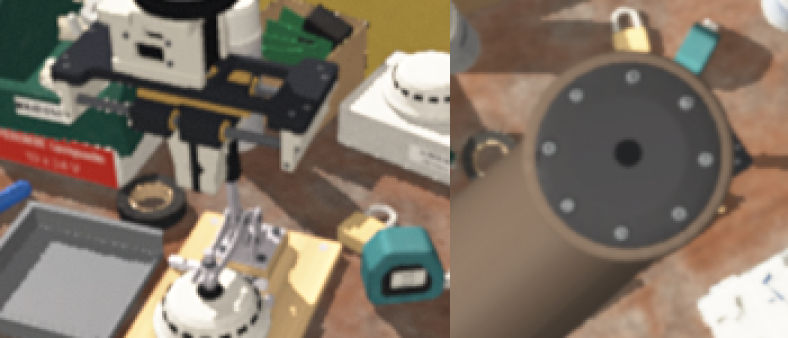

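The enlarged views show the closed fingers in front of the black handle at (205,165), with the wide body lying along the rails. Pushing now.

Request:
{"op": "play_rows", "data": {
  "rows": [
    [[1, 0.015, 0.007, 0, -0.01], [1, 0.03, 0.007, 0, -0.01], [1, 0.04, 0.007, 0, -0.01], [1, 0.05, 0.007, 0, -0.01], [1, 0.06, 0.007, 0, -0.01], [1, 0.07, 0.007, 0, -0.01], [1, 0.08, 0.007, 0, -0.01], [1, 0.09, 0.007, 0, -0.01]]
  ]
}}

```text
time_s: 2.87
tcp_pos: [0.5235, 0.1672, 0.1615]
eef_rot: [180.0, -0.0, 31.3]
contact_force: [0.6, -0.2, -0.3]
gripper_width: 0.0002
gripper_force: 0.0
```

Run:
```python
from h import *
s=r.get_state();print(s["tcp_pos"],s["eef_rot"],s["contact_force"],share(69,0,166),share(158,0,132))
```

```text
[0.52353328 0.16723414 0.16152662] [ 1.79997138e+02 -2.10729188e-02  3.12964870e+01] [ 0.62010672 -0.19766888 -0.25472579] [ 0.037 -0.001 -0.009] [ 0.215 -0.001  0.059]
```

Request:
{"op": "play_rows", "data": {
  "rows": [
    [[1, 0.018, 0, -0.005, 0], [1, 0.037, 0, -0.009, 0], [1, 0.06, 0, -0.009, 0], [1, 0.083, 0, -0.009, 0], [1, 0.103, 0, -0.007, 0], [1, 0.123, 0, -0.003, 0], [1, 0.141, 0, 0.006, 0], [1, 0.159, 0, 0.015, 0]]
  ]
}}

```text
time_s: 3.53
tcp_pos: [0.592, 0.2089, 0.1538]
eef_rot: [180.0, -0.1, 31.3]
contact_force: [-0.5, 0.7, 0.5]
gripper_width: 0.0002
gripper_force: 0.2
```

Run:
```python
from h import *
import cv2
t=r.capture("side")[80:230,130:330,::-1]
cv2.imwrite("pics/s3.png",cv2.resize(t,(600,450),interpolation=3))
s=r.get_state();print(s["tcp_pos"],s["eef_rot"],s["contact_force"],share(147,0,143),share(158,0,132))
```

```text
[0.59259408 0.20935256 0.15244709] [1.79987587e+02 7.18752011e-03 3.13145536e+01] [1.68533977 1.26084982 0.32737997] [ 0.031 -0.001  0.019] [ 0.053 -0.001  0.041]
```

View pics/s3.png

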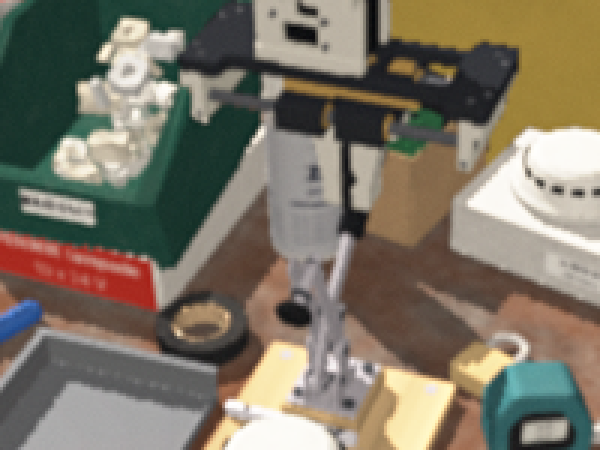

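The arm is well up (pad at (293,312)) and the handle leans behind the fingers. Pushing on to the stop.

Request:
{"op": "play_rows", "data": {
  "rows": [
    [[1, 0.016, 0, 0.008, 0], [1, 0.031, 0, 0.019, 0], [1, 0.042, 0, 0.03, 0], [1, 0.053, 0, 0.041, 0], [1, 0.057, 0, 0.044, 0], [1, 0.059, 0, 0.046, 0], [1, 0.061, 0, 0.048, 0], [1, 0.061, 0, 0.048, 0]]
  ]
}}

```text
time_s: 4.25
tcp_pos: [0.6155, 0.2231, 0.1301]
eef_rot: [180.0, 0.2, 31.3]
contact_force: [-5.2, -2.1, 5.6]
gripper_width: 0.0003
gripper_force: 3.3
```

Run:
```python
from h import *
import cv2
t=r.capture("side")[80:230,130:330,::-1]
cv2.imwrite("pics/s4.png",cv2.resize(t,(600,450),interpolation=3))
s=r.get_state();print(s["tcp_pos"],s["contact_force"],share(158,0,132))
```

```text
[0.61550518 0.22312597 0.13021819] [-5.22536795 -2.10140164  3.71751769] [-0.    -0.001 -0.004]
```

View pics/s4.png

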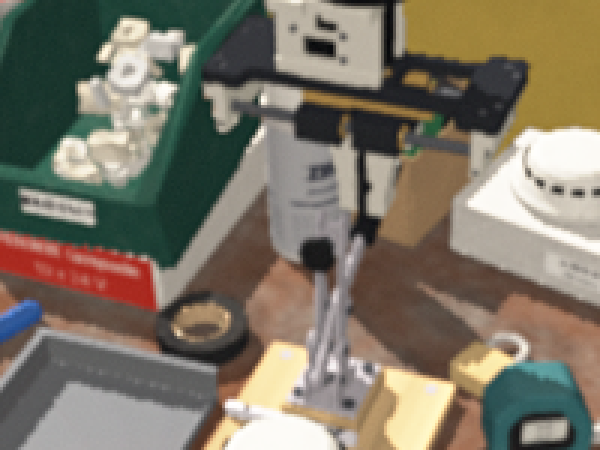

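The arm stands upright leaning back (pad at (317,255)). A little more push will check it is at the stop.

Request:
{"op": "play_rows", "data": {
  "rows": [
    [[1, 0.003, 0, 0.003, 0], [1, 0.006, 0, 0.006, 0], [1, 0.008, 0, 0.01, 0], [1, 0.008, 0, 0.01, 0], [1, 0.008, 0, 0.01, 0], [1, 0.008, 0, 0.01, 0], [1, 0.008, 0, 0.01, 0], [1, 0.008, 0, 0.01, 0]]
  ]
}}

```text
time_s: 4.97
tcp_pos: [0.617, 0.2238, 0.1277]
eef_rot: [180.0, 0.3, 31.3]
contact_force: [-19.1, -6.8, 23.5]
gripper_width: 0.0005
gripper_force: 14.6
```

Request:
{"op": "play_rows", "data": {
  "rows": [
    [[1, -0.01, 0, -0.02, 0], [1, -0.01, 0, -0.06, 0], [1, -0.01, 0, -0.12, 0], [1, -0.01, 0, -0.18, 0], [1, -0.02, 0, -0.24, 0], [1, -0.04, 0, -0.28, 0], [1, -0.06, 0, -0.28, 0], [1, -0.06, 0, -0.28, 0]]
  ]
}}

```text
time_s: 5.63
tcp_pos: [0.5941, 0.2102, 0.2675]
eef_rot: [-180.0, -0.2, 31.3]
contact_force: [0.1, -0.3, -0.7]
gripper_width: 0.0002
gripper_force: 0.0
```

Run:
```python
from h import *
import cv2
t=r.capture("side")[80:280,130:330,::-1]
cv2.imwrite("pics/s5.png",cv2.resize(t,(600,600),interpolation=3))
s=r.get_state();print(s["tcp_pos"],s["contact_force"],share(0,-90,250),share(0,-90,17))
```

```text
[0.59414752 0.21027333 0.26608519] [-0.39140988  0.53653849 -0.49676169] [-0.266  0.179  0.031] [-0.267  0.18   0.497]
```

View pics/s5.png

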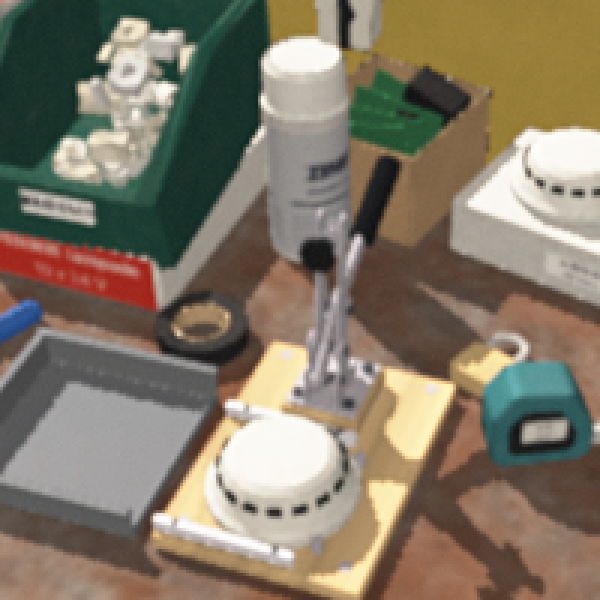

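The clamp is fully open and the detector is still in its nest. Moving behind it.

Request:
{"op": "play_rows", "data": {
  "rows": [
    [[1, -0.06, 0.04, 0.02, 0], [1, -0.12, 0.08, 0.03, 0], [1, -0.18, 0.12, 0.03, 0], [1, -0.24, 0.16, 0.03, 0], [1, -0.27, 0.184, 0.03, 0], [1, -0.275, 0.184, 0.03, 0], [1, -0.275, 0.184, 0.03, 0], [1, -0.275, 0.184, 0.03, 0]]
  ]
}}

```text
time_s: 6.35
tcp_pos: [0.5251, 0.0606, 0.2496]
eef_rot: [-180.0, 0.0, 31.3]
contact_force: [-0.5, 0.8, 0.3]
gripper_width: 0.0001
gripper_force: 0.0
```

Run:
```python
from h import *
s=r.get_state();print(s["tcp_pos"],s["eef_rot"],s["contact_force"],share(-4,-92,18))
```

```text
[0.5251061  0.06059322 0.24959014] [-1.79995999e+02  2.03929718e-02  3.12764154e+01] [-0.46781895  0.79033914  0.31628706] [-0.001 -0.001  0.463]
```

Request:
{"op": "play_rows", "data": {
  "rows": [
    [[1, 0, 0, 0.07, 0], [1, 0, 0, 0.14, 0], [1, 0, 0, 0.21, 0], [1, 0, 0, 0.28, 0], [1, 0, 0, 0.35, 0], [1, 0, 0, 0.41, 0], [1, 0, 0, 0.44, 0], [1, 0, 0, 0.45, 0]]
  ]
}}

```text
time_s: 7.02
tcp_pos: [0.5232, 0.0605, 0.0213]
eef_rot: [-180.0, 0.3, 31.3]
contact_force: [0.0, -0.4, 0.4]
gripper_width: 0.0004
gripper_force: 0.0
```

Run:
```python
from h import *
import cv2
t=r.capture("side")[100:300,130:330,::-1]
cv2.imwrite("pics/s6.png",cv2.resize(t,(600,600),interpolation=3))
s=r.get_state();print(s["tcp_pos"],s["eef_rot"],s["contact_force"],share(-4,-92,18))
```

```text
[0.52380515 0.06061236 0.02208997] [-179.97404787    0.28439578   31.3455663 ] [-0.22179043 -0.04698669 -0.45004906] [0.002 0.001 0.008]
```

View pics/s6.png

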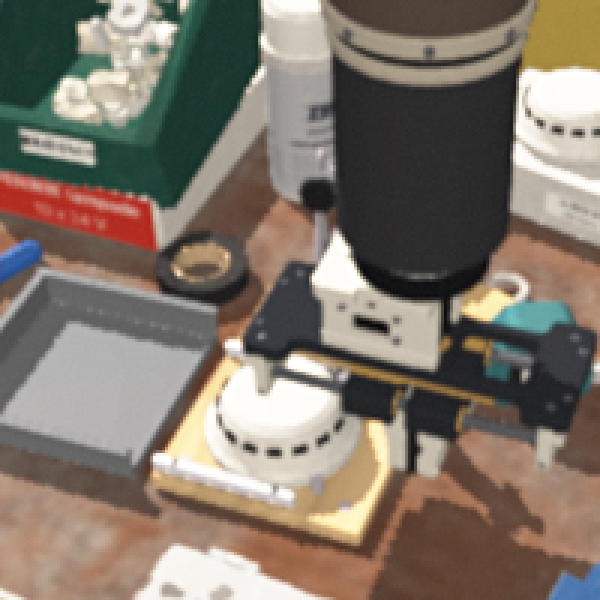

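Fingers stand behind the detector at (415,445), level with the rim, with the way clear. Sliding now.

Request:
{"op": "play_rows", "data": {
  "rows": [
    [[1, -0.002, -0.015, 0.006, 0], [1, -0.002, -0.03, 0.006, 0], [1, -0.002, -0.045, 0.006, 0], [1, -0.002, -0.06, 0.006, 0], [1, -0.002, -0.075, 0.006, 0], [1, -0.002, -0.09, 0.006, 0], [1, -0.002, -0.105, 0.006, 0], [1, -0.002, -0.12, 0.006, 0]]
  ]
}}

```text
time_s: 7.73
tcp_pos: [0.4932, 0.112, 0.0228]
eef_rot: [180.0, -0.1, 31.3]
contact_force: [1.8, -4.2, 6.0]
gripper_width: 0.0006
gripper_force: 3.1
```

Request:
{"op": "play_rows", "data": {
  "rows": [
    [[1, 0, -0.015, 0, 0], [1, 0, -0.03, 0, 0], [1, 0, -0.045, 0, 0], [1, 0, -0.06, 0, 0], [1, 0, -0.075, 0, 0], [1, 0, -0.09, 0, 0], [1, 0, -0.105, 0, 0], [1, 0, -0.12, 0, 0]]
  ]
}}

```text
time_s: 8.4
tcp_pos: [0.4622, 0.1636, 0.0226]
eef_rot: [180.0, -0.1, 31.3]
contact_force: [2.5, -3.3, 4.4]
gripper_width: 0.0009
gripper_force: 2.5
```

Run:
```python
from h import *
import cv2
t=r.capture("side")[100:300,80:330,::-1]
cv2.imwrite("pics/s7.png",cv2.resize(t,(750,600),interpolation=3))
s=r.get_state();print(s["tcp_pos"],s["eef_rot"],s["contact_force"],share(-4,77,18))
```

```text
[0.46136771 0.16391952 0.02239409] [-1.79991102e+02 -5.78508413e-02  3.13145050e+01] [-0.76232434  0.96524548  0.50596662] [ 0.    -0.096  0.009]
```

View pics/s7.png

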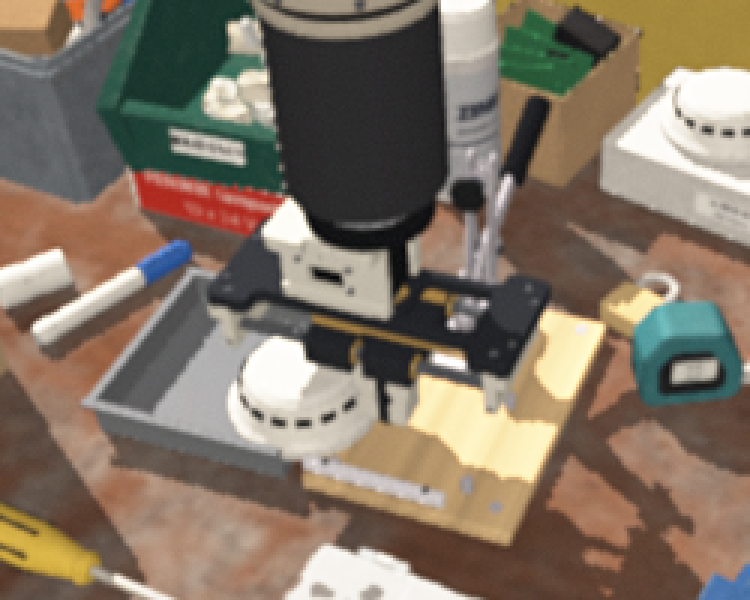

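The detector is sliding out, half over the lip (at (300,400)), with the clamp still open. I'll lower the tips a little and finish the slide.

Request:
{"op": "play_rows", "data": {
  "rows": [
    [[1, 0, 0.004, 0, 0], [1, 0, 0.004, 0.011, 0], [1, 0, -0.01, 0.011, 0], [1, 0, -0.022, 0.011, 0], [1, 0, -0.034, 0.011, 0], [1, 0, -0.046, 0.011, 0], [1, 0, -0.058, 0.011, 0], [1, 0, -0.068, 0.011, 0]]
  ]
}}

```text
time_s: 9.12
tcp_pos: [0.4437, 0.1922, 0.0166]
eef_rot: [-180.0, -0.0, 31.3]
contact_force: [0.2, -1.3, -0.8]
gripper_width: 0.0003
gripper_force: 0.3
```

Request:
{"op": "play_rows", "data": {
  "rows": [
    [[1, 0, -0.008, 0, 0], [1, 0, -0.016, 0, 0], [1, 0, -0.022, 0, 0], [1, 0, -0.026, 0, 0], [1, 0, -0.03, 0, 0], [1, 0, -0.03, 0, 0], [1, 0, -0.03, 0, 0], [1, 0, -0.03, 0, 0]]
  ]
}}

```text
time_s: 9.78
tcp_pos: [0.4363, 0.2043, 0.0166]
eef_rot: [-180.0, -0.0, 31.3]
contact_force: [0.3, -0.1, 0.9]
gripper_width: 0.0005
gripper_force: 0.0
```

Run:
```python
from h import *
import cv2
t=r.capture("side")[100:300,80:330,::-1]
cv2.imwrite("pics/s8.png",cv2.resize(t,(750,600),interpolation=3))
s=r.get_state();print(s["tcp_pos"],s["eef_rot"],s["contact_force"],share(-4,77,18))
```

```text
[0.4362909  0.20420438 0.01655005] [-1.79998718e+02 -1.13543001e-03  3.12855309e+01] [ 0.30572764 -0.86119819  0.54117519] [ 0.001 -0.001 -0.003]
```

View pics/s8.png

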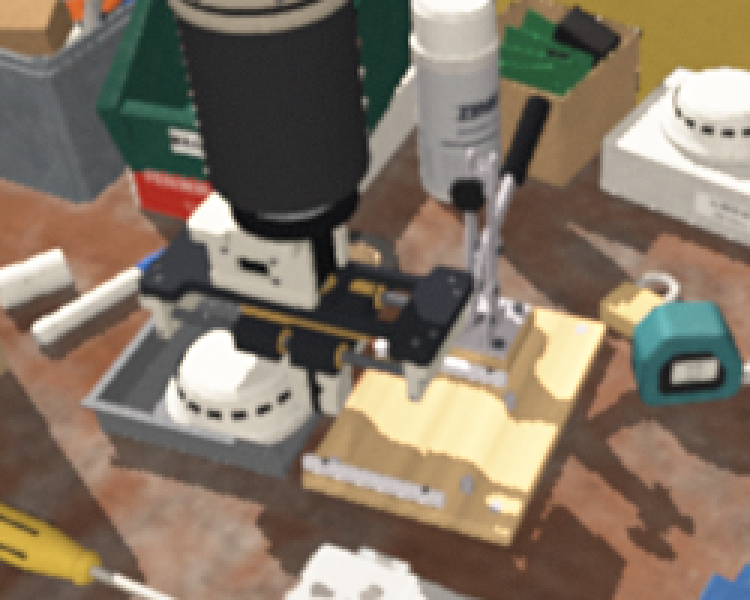

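The detector lies in the tray with its rear beside the lip. (That was my eleventh picture, one over the limit, so I'll view no more.) I'll nudge it a few mm, lift away, and check by numbers.

Request:
{"op": "play_rows", "data": {
  "rows": [
    [[1, 0, -0.004, 0, 0], [1, 0, -0.008, 0, 0], [1, 0, -0.011, 0, 0], [1, 0, -0.011, 0, 0], [1, 0, -0.011, 0, 0], [1, 0, 0.02, 0, 0], [1, 0, 0.04, -0.02, 0], [1, 0, 0.04, -0.06, 0]]
  ]
}}

```text
time_s: 10.5
tcp_pos: [0.4457, 0.1851, 0.045]
eef_rot: [180.0, 0.3, 31.2]
contact_force: [1.0, -0.2, 0.1]
gripper_width: 0.0003
gripper_force: 0.0
```

Request:
{"op": "play_rows", "data": {
  "rows": [
    [[1, 0, 0, -0.07, 0], [1, 0, 0, -0.14, 0], [1, 0, 0, -0.21, 0], [1, 0, 0, -0.28, 0], [1, 0, 0, -0.35, 0], [1, 0, 0, -0.42, 0], [1, 0, 0, -0.45, 0], [1, 0, 0, -0.45, 0]]
  ]
}}

```text
time_s: 11.17
tcp_pos: [0.4483, 0.1883, 0.2762]
eef_rot: [-179.9, -0.4, 31.3]
contact_force: [0.3, 0.4, -1.0]
gripper_width: 0.0005
gripper_force: 0.0
```

Request:
{"op": "play_rows", "data": {
  "rows": [
    [[1, -0.07, 0.03, 0, 0], [1, -0.12, 0.08, 0, 0], [1, -0.12, 0.15, 0, 0], [1, -0.12, 0.22, 0, 0], [1, -0.12, 0.29, 0, 0], [1, -0.12, 0.36, 0, 0], [1, -0.12, 0.43, 0, 0], [1, -0.12, 0.5, 0, 0]]
  ]
}}

```text
time_s: 11.83
tcp_pos: [0.5256, -0.0593, 0.2711]
eef_rot: [-180.0, 0.0, 31.3]
contact_force: [1.2, -0.0, -0.6]
gripper_width: 0.0004
gripper_force: 0.0
```

Run:
```python
from h import *
import cv2
s=r.get_state();print(s["tcp_pos"],s["contact_force"])
TV=np.array([.4064,.2704,.5683])
for n in("top","side"):
    p=r.capture(n);cv2.imwrite(f"pics/f_{n}.png",p[:,:,::-1])
    h=cv2.cvtColor(p,cv2.COLOR_RGB2HSV).astype(int)
    # white, slightly warm detector; tray is neutral grey and darker
    m=((h[...,2]>165)).astype(np.uint8)
    q=np.array([proj(n,W(TV,np.array(c+(.02,)))) for c in((.064,.064),(-.064,.064),(-.064,-.064),(.064,-.064))])
    k=np.zeros_like(m);cv2.fillPoly(k,[q.astype(np.int32)],1);m&=k
    c,l,st,ce=cv2.connectedComponentsWithStats(m);i=1+st[1:,4].argmax();print(n,st[i],ce[i])
    # predictions: top disc (z 42, r36) & rim disc (z 3..13, r50) outlines when lying flat at tray centre
    for z,R in((.013,.05),(.042,.036)):
        o=np.array([proj(n,W(TV,np.array([R*np.cos(a),R*np.sin(a),z]))) for a in np.linspace(0,6.28,60)])
        print("  pred",z,o.min(0).round(1),o.max(0).round(1))
    print("  mm/px ref",proj(n,W(TV,np.array([.01,0,.02])))-proj(n,W(TV,np.array([0,0,.02]))),proj(n,W(TV,np.array([0,.01,.02])))-proj(n,W(TV,np.array([0,0,.02]))))
    g=cv2.cvtColor(p,cv2.COLOR_RGB2GRAY);b=g[st[i,1]-8:st[i,1]+st[i,3]+8,st[i,0]-8:st[i,0]+st[i,2]+8]
    print(cv2.resize(b,None,fx=.4,fy=.4,interpolation=cv2.INTER_AREA))
```

```text
[ 0.52555316 -0.05926196  0.2711118 ] [ 1.18448568 -0.04577626 -0.58533663]
top [193 253  29  44 514] [206.68093385 273.84824903]
  pred 0.013 [194.6 248. ] [233.7 287.8]
  pred 0.042 [198.1 253.6] [227.1 283.2]
  mm/px ref [-2.14814396 -3.32323321] [-3.30019136  2.2437659 ]
[[164 158 157 162 175 170 129 125 137 133 133 130 129 128 128 126 126 125]
 [169 163 172 182 154 127 118 119 136 130 131 127 126 125 124 123 122 122]
 [172 181 173 135 116 122 123 121 133 128 128 125 123 122 121 121 120 119]
 [182 156 124 122 122 123 147 165 133 130 124 123 120 120 118 118 117 116]
 [139 118 121 122 131 153 187 191 151 132 123 123 117 117 116 115 115 114]
 [120 122 124 141 177 191 196 223 213 138 123 123 115 115 114 113 112 112]
 [122 122 130 175 193 194 210 249 232 153 125 121 115 111 111 111 110 110]
 [122 122 123 146 190 195 230 251 245 197 127 116 116 110 110 109 109 108]
 [119 122 122 126 167 195 243 252 255 237 137 114 115 109 108 107 106 105]
 [103 121 122 123 132 184 248 244 255 252 167 118 112 109 104 104 103 103]
 [111 109 122 123 124 162 250 253 255 254 213 127 110 111 102 102 101 100]
[... 4395 characters left out ...]
  94  96  85  69  79 196 234 238
  237 228 228]
 [148 151 150 146 150 133  90  88  84  84  86  89  91  88  96  95  97  98
   98  97  97  96 103 116 134 151 161 121 100 112  82 116 173 231 237 239
  235 228 231]
 [145 147 143 150 151 111  88  88  89  88  91  92  90  85  81  82  87  87
   94  98 100  99  98  98  97  99 106 101 117  92 125 248 252 226 240 241
  232 229 232]
 [132 140 142 157 151 113  97  94  95  95  93  91  86  87  83  84  86  86
   89  86  86  86  90  95  97  99  98 100 101  72 101 198 221 205 245 251
  251 245 238]
 [ 97 139 153 157 146 135 127 128 134 132 125 105  89  85  79  81  86  86
   84  79  79  78  77  75  84  92  94  96  82  68 118 189 181 183 193 213
  227 243 251]]
```

Request:
{"op": "play_rows", "data": {
  "rows": [
    [[1, 0.03, 0.07, 0, 0], [1, 0.06, 0.14, 0, 0], [1, 0.06, 0.21, 0, 0], [1, 0.06, 0.28, 0, 0], [1, 0.06, 0.35, 0, 0], [1, 0.06, 0.35, 0, 0], [1, 0.06, 0.35, 0, 0], [1, 0.06, 0.35, 0, 0]]
  ]
}}

```text
time_s: 12.6
tcp_pos: [0.6413, -0.1913, 0.2706]
eef_rot: [-179.9, 0.1, 31.3]
contact_force: [0.6, 0.6, -0.9]
gripper_width: 0.0004
gripper_force: 0.0
```

Run:
```python
from h import *
import cv2
s=r.get_state();print(s["tcp_pos"],s["contact_force"])
TV=np.array([.4064,.2704,.5683]);A=np.linspace(0,2*np.pi,60)
P={n:r.capture(n) for n in("top","side")}
for n,p in P.items():cv2.imwrite(f"pics/g_{n}.png",p[:,:,::-1])
# gradient fit: top-face outline (r36 z39) and rim (r50 z10) of a detector at tray (x,y,tilt tx,ty, z)
G={n:cv2.GaussianBlur(cv2.magnitude(*[cv2.Sobel(cv2.cvtColor(p,cv2.COLOR_RGB2GRAY).astype(np.float32),cv2.CV_32F,*d) for d in((1,0),(0,1))]),(0,0),1.0) for n,p in P.items()}
def score(v,n):
    x,y,ty,z=v;t=0
    for h,R in((.010,.050),(.0,.050)):
        pts=[np.array([x+R*np.cos(a),y+R*np.sin(a),z+h+ty*R*np.sin(a)]) for a in A]
        o=np.array([proj(n,W(TV,q)) for q in pts],np.float32)
        if n=="side" and h==0: o=o[:0]
        if len(o):t+=np.minimum(cv2.remap(G[n],o[:,0].reshape(-1,1),o[:,1].reshape(-1,1),1),250).mean()
    return t
for n in P:
    best=sorted(((score((x,y,0,z),n),x,y,z) for x in np.arange(-.02,.021,.002) for y in np.arange(-.03,.021,.002) for z in (.003,)),reverse=True)[:4]
    print(n,[np.round(b,3).tolist() for b in best])
# dashes / gray print along the tray's y axis line, top view
g=cv2.cvtColor(P["top"],cv2.COLOR_RGB2GRAY)
for x in(-.0145,-.008):print([(round(y*1000),int(g[tuple(proj("top",W(TV,np.array([x,y,.013]))).round().astype(int)[::-1])])) for y in np.arange(-.08,.07,.004)])
print([(round(x*1000),int(g[tuple(proj("top",W(TV,np.array([x,.004,.013]))).round().astype(int)[::-1])])) for x in np.arange(-.076,.07,.004)])
```

```text
[ 0.64131625 -0.19126776  0.27056936] [ 0.59973083  0.56569853 -0.85958293]
top [[304.643, -0.01, -0.006, 0.003], [303.302, -0.01, -0.004, 0.003], [303.044, -0.012, -0.006, 0.003], [302.977, -0.012, -0.004, 0.003]]
side [[163.78, -0.002, 0.01, 0.003], [161.933, -0.002, 0.012, 0.003], [161.095, -0.004, 0.01, 0.003], [160.259, -0.0, 0.012, 0.003]]
[(-80, 108), (-76, 83), (-72, 84), (-68, 105), (-64, 110), (-60, 122), (-56, 152), (-52, 145), (-48, 131), (-44, 148), (-40, 211), (-36, 235), (-32, 252), (-28, 252), (-24, 253), (-20, 253), (-16, 253), (-12, 253), (-8, 253), (-4, 253), (0, 253), (4, 253), (8, 253), (12, 253), (16, 253), (20, 253), (24, 253), (28, 253), (32, 247), (36, 239), (40, 246), (44, 184), (48, 110), (52, 110), (56, 110), (60, 104), (64, 87), (68, 151)]
[(-80, 123), (-76, 90), (-72, 95), (-68, 128), (-64, 119), (-60, 127), (-56, 157), (-52, 139), (-48, 97), (-44, 155), (-40, 186), (-36, 229), (-32, 252), (-28, 253), (-24, 253), (-20, 253), (-16, 253), (-12, 253), (-8, 253), (-4, 253), (0, 253), (4, 253), (8, 253), (12, 253), (16, 253), (20, 253), (24, 253), (28, 254), (32, 249), (36, 250), (40, 250), (44, 128), (48, 110), (52, 110), (56, 108), (60, 94), (64, 84), (68, 173)]
[(-76, 92), (-72, 136), (-68, 165), (-64, 160), (-60, 203), (-56, 155), (-52, 114), (-48, 172), (-44, 243), (-40, 251), (-36, 253), (-32, 253), (-28, 253), (-24, 253), (-20, 253), (-16, 253), (-12, 253), (-8, 253), (-4, 253), (0, 253), (4, 253), (8, 253), (12, 253), (16, 253), (20, 253), (24, 251), (28, 239), (32, 249), (36, 231), (40, 177), (44, 175), (48, 164), (52, 125), (56, 109), (60, 108), (64, 106), (68, 160)]
```

```bash
python3 -c "
from plant import r
print(r.close_job())"
```

```text
the job is handed in; nothing more can be done
None
```

The clamp was pushed fully open first, then the detector was slid out over the lip. It measured flat in the tray, about 10 mm (x) and 6 mm (y) off the middle, and I handed the job in; no verdict came back, and I viewed 11 pictures, one over the limit of 10.

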